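# Turn the tube mixer up four clicks and start it

## Task

Turn up the tube mixer's black click-stop speed dial by exactly four clicks clockwise (seen from above) from wherever it stands, by pushing the side of its raised grey fin with a fingertip: never pinch the dial and do not go past the fourth click. Only when it rests in the fourth click, press the green start button fully down with a fingertip, let it come back up and move clear. Leave the bottle, jar, pen and tube rack standing where they are, neither lifted nor knocked.

Things in the scene. Friction and masses are not known exactly. Their poses are not given: they have to be found in the camera images.
- mixer: Blue tube mixer fixed to the bench, 210 (x) x 290 (y) x 80 mm high, origin at the centre of its underside, z up. On its flat top (z = 80): the dial, its axis at (-5, -70); a black rubber mixing cup, 68 mm diameter, 46 mm high, at (45, 75); the start button at (-65, 75). Eleven white ticks on the top, 24 deg apart, 50 to 60 mm from the dial axis, mark the click-stops.
- dial (a joint): Speed dial angle in rad, grows clockwise seen from above. Click-stops every 24 deg (0.4189 rad) at 0, 0.4189, .. 4.189; it starts at rest in one of the first five stops. Sprung detent: it resists most just as it leaves a stop (about 5 N on the fin 30 to 40 mm from the axis), yields up to halfway (12 deg), then snaps ahead by itself into the next stop, leaving the fingertip behind, and stays there when let go.
- dial_axis (a point): Point on the dial's vertical axis at the top face of its black disc (disc diameter 92 mm, top face 92 mm above the bench). Its frame turns with the dial: x points along the fin to its far tip, z up. The fin is a straight upright grey bar, white on top, 12 mm thick (y -6 to +6), from x = -13 to x = 43, and from the disc's face up to 24 mm above it.
- dial_tip (a point): Point on the fin's white top edge, 40 mm from the dial axis along the fin (dial_axis x), 24 mm above the disc's face; it travels with the dial.
- fin_push_half: The half of the fin's thickness on its +y side (its flat side faces +y of dial_axis): pushing this side turns the dial clockwise. Origin on the dial axis at the disc's underside, same axes as dial_axis. 56 x 6 x 22 mm.
- fin_far_half: The other half of the fin's thickness, on the -y side; otherwise as fin_push_half. Pressing both sides at once is a pinch.
- start_button_top (a point): Centre of the flat top of the round green start button (32 mm diameter), which stands 10 mm above its 12 mm high, 48 mm wide black collar, 102 mm above the bench.
- start_button (a joint): Start button travel in m: 0 up, 0.006 fully down; sprung, 1.5 N to begin moving, 5 N fully down; comes up by itself.
- reagent_bottle: White bottle with orange cap, loose, 56 mm diameter, 130 mm high, origin at the centre of its foot. Bystander.
- specimen_jar: Clear jar with yellow lid, loose, 52 mm diameter, 65 mm high, origin at the centre of its foot. Bystander.
- marker_pen: Black pen with blue cap lying on the bench, loose, 12 mm thick, about 133 mm long along its y (from -45 to +88), origin on its underside. Bystander.
- tube_rack: Blue rack with orange-capped tubes, loose, 70 x 120 mm, 86 mm high over the caps, origin at the centre of its underside. Bystander.

How it is judged:
By the outcome, as a careful person would: the job done as asked, in the order asked, and still so for the second after the job is handed in, with the robot touching nothing.
It also fails if it takes over 45 s, if anything falls off the work surface, if the arm or the gripper's body presses on something with over 40 N, if the wrist force passes 120 N, or if a joint passes its speed limit or range.

## Robot

A 7-joint arm with a two-finger parallel gripper is mounted at the origin on the work surface. World frame = base frame: x ahead of the robot, y to its left, z up, the work surface at z = 0. Lengths are in m, angles in rad, forces in N, time in s.
With the tool pointing down it reaches from about 0.4 to 0.85 m from the base axis. Payload 4.5 kg.
Tool frame: the origin (TCP) lies at the very end of the fingers, on their centre line; the grasp point (between the pads) lies 19 mm behind it; z points along the fingers, y is the direction in which the jaws open and shut (so a half turn about z gives the same grasp; the last joint's range is limited). The gripper opens to 88 mm and grips with 3 to 60 N. Pads are 18 mm wide; open, the fingers measure 123 mm over their backs; the gripper's body (75 mm by 187 mm) begins 45 mm behind the grasp point.
Start: joints at [-1.306, 0.689, -0.195, 1.565, 0.157, 0.902, -0.215], TCP at [0.143, 0.608, 0.239] pointing down, gripper open.
Joint ranges: [-3.01, 3.01], [-0.46, 2.08], [-1.47, 1.51], [0.13, 2.56], [-1, 4.14], [0.04, 2.09], [-2.66, 2.66]. Speed limits (rad/s): [2.57, 2.57, 3.14, 3.14, 3.14, 3.14, 3.14].

## Interface

Orientations are given as a unit quaternion [x, y, z, w].
In Python, from plant import telemetry, imaging, r gives the robot as it stands.
- The arm moves only by the shell command python3 -m creep 'ROWS' [FORCE]. ROWS is JSON, a list of rows, each a list of 5 numbers: the closure in counts, from 0 (fully open) to 255 (shut), then the shift along the tool's x, y, z in m, then the turn about the tool's z in degrees. In form: [[fingers, x, y, z, yaw], ...]. A call has 1 to 10 rows; each row is the pose to reach, as a shift and turn from the pose commanded when the call began, along the tool's axes at that moment; what a row does not reach only later rows make up. A row lasts 1/8 s, in which the tool goes at most 62.5 mm and 10.7 degrees, less where a joint would pass 70% of its speed; a pose out of reach is approached as far as the arm can. A call with a gripper value outside its range is refused whole. The fingers move at their own pace and stop on an object; FORCE is the grip in N (left out, the last holds). Time passes only in rows, so rows that repeat a pose let the fingers close. It gives the time, the measured TCP pose, the force and the opening at its end, in the units of the state.
- telemetry.get_state(): the state, without advancing time (a new reading comes with each control period).
- imaging.snapshot(name): name is "scene" or "top" or "wrist"; returns a dict with "image" (480x640x3 uint8, blue, green, red), "camera_matrix" (3x3 intrinsics, pixels), "R" (3x3) and "t" (3): a world point X has camera coordinates R X + t; the wrist camera has in their place "hand_eye" (4x4, takes a point from camera to tool coordinates, whose origin is the TCP and whose axes are the flange's). Camera axes: x right, y down, z forward; pixel columns grow to the right and rows downward; lengths in m; the calibration is good to about 2 mm. A picture is of the moment at which its call begins: read the wrist's pose just before it. There is no depth.
- r.finish_job(): hands the job in, once; it reports no verdict.
Trained networks look in a picture, given as the dict that the camera call returned (one of the last four; its "shot" number tells which), for a name from the list of things; names that differ only in an ending like _2 or _b are one class to them, and where a whole thing is asked for, a point or a joint stands for the part that bears it (a point fixed in the world has none). Each returns a list of dicts, best first, with "score" (0 to 1); they miss things now and then, are a little off and sometimes report something else, mostly with a low value. They report only what shows in the picture. A call takes as long as a camera call.
- imaging.boxes_of(picture, target): "rect" ([left, top, right, bottom] in pixels, round what is visible of it).
- imaging.trace(picture, target): "pixels" (480x640 bool, what is visible of it) and "rect" ([left, top, right, bottom] in pixels, round what is visible of it).
- imaging.place_of(picture, target): "location" ([row, column] in pixels: a listed point, or the origin of a listed thing).
The state is a dict: "clock": time; "q": joint angles; "qd": joint speeds; "joint_torque": joint torques, N m; "tool_pos": TCP position; "eef_rot": TCP orientation; "contact_force": force on the tool from outside, world axes, zero at the start; "moment": the same for the moment, N m; "opening": opening from 0.0 (shut) to 1.0 (fully open).
Only numpy, scipy, OpenCV 4.12 (cv2) and the standard library are available. Lean on these libraries where they do the work, as an engineer would, in place of code of your own. Each camera call takes 0.05 s, during which the arm holds its last target.

## Working session

There is one attempt and no reset: what is moved stays moved. The work goes in short steps, Python scripts to look and compute and a shell command to move; the robot and the scene stay as the last step left them, time stands still between calls to the robot, and variables do not carry over. Pictures are saved under pics/ and viewed, and the job is handed in when it is done.

```bash
ls; mkdir -p pics; cat > h.py <<'E'
import numpy as np, cv2
from plant import telemetry, imaging, r
from scipy.spatial.transform import Rotation as Ro
def ray(p,uv):
    K=np.array(p["camera_matrix"]);R=np.array(p["R"]);t=np.array(p["t"])
    d=R.T@np.linalg.solve(K,np.array([uv[0],uv[1],1.]));return -R.T@t,d
def atz(p,uv,z):
    o,d=ray(p,uv);return o+d*(z-o[2])/d[2]
def proj(p,X):
    c=np.array(p["K"] if "K" in p else p["camera_matrix"])@(np.array(p["R"])@np.array(X)+np.array(p["t"]));return c[:2]/c[2]
E
python3 - <<'E'
from h import *
np.set_printoptions(precision=4,suppress=True)
s=telemetry.get_state();print({k:np.round(v,4) for k,v in s.items()})
for n in("scene","top"):
    p=imaging.snapshot(n);cv2.imwrite(f"pics/{n}0.png",p["image"])
    print(n,-np.array(p["R"]).T@p["t"])
    for t,z in(("dial_axis",.092),("dial_tip",.116),("start_button_top",.102),("mixer",0),("reagent_bottle",0),("specimen_jar",0),("marker_pen",0),("tube_rack",0)):
        for d in imaging.place_of(p,t)[:2]:
            l=d["location"];print(t,round(d["score"],2),np.round(l,1),atz(p,(l[1],l[0]),z))
E
```

```text
pics
{'clock': np.float64(0.0), 'q': array([-1.3062,  0.69  , -0.1945,  1.5663,  0.1573,  0.9025, -0.2151]), 'qd': array([-0.0019,  0.0009, -0.0006, -0.0018, -0.0002,  0.0005,  0.0015]), 'joint_torque': array([ -0.0002, -52.7566,  -1.2673, -15.3431,  -0.0527,   0.0064,
         0.0002]), 'tool_pos': array([0.1429, 0.6078, 0.2379]), 'eef_rot': array([ 0.1151,  0.9934, -0.0009, -0.    ]), 'contact_force': array([0.2445, 0.2752, 0.3923]), 'moment': array([ 0.0079,  0.0358, -0.009 ]), 'opening': np.float64(0.9989)}
scene [0.8623 0.2087 0.7123]
dial_axis 0.59 [212.6 320.9] [0.5137 0.0225 0.092 ]
dial_tip 0.61 [229.5 320.5] [0.554  0.0433 0.116 ]
start_button_top 0.61 [223.3 422.8] [0.4622 0.1741 0.102 ]
mixer 0.6 [265.6 357.5] [0.5275 0.1012 0.    ]
reagent_bottle 0.66 [312.  492.3] [0.4995 0.3313 0.    ]
specimen_jar 0.63 [177.6 292.7] [ 0.4173 -0.0905  0.    ]
marker_pen 0.87 [329.9 296.6] [0.676  0.0652 0.    ]
tube_rack 0.8 [228.1 209.5] [ 0.5857 -0.1666  0.    ]
top [0.3997 0.0561 0.8356]
dial_axis 0.77 [255.  330.3] [0.5204 0.0245 0.092 ]
dial_tip 0.78 [230.3 320.4] [0.5567 0.041  0.116 ]
start_button_top 0.55 [288.4 239. ] [0.4653 0.1712 0.102 ]
mixer 0.85 [257.3 290.2] [0.5313 0.0946 0.    ]
mixer 0.61 [252.9 325.4] [0.5393 0.0297 0.    ]
reagent_bottle 0.73 [275.3 161.9] [0.499  0.3277 0.    ]
specimen_jar 0.9 [318.4 398.4] [ 0.419  -0.1011  0.    ]
marker_pen 0.89 [182.1 309.2] [0.6759 0.0593 0.    ]
tube_rack 0.86 [228.7 435.8] [ 0.5846 -0.1778  0.    ]
```

View pics/scene0.png

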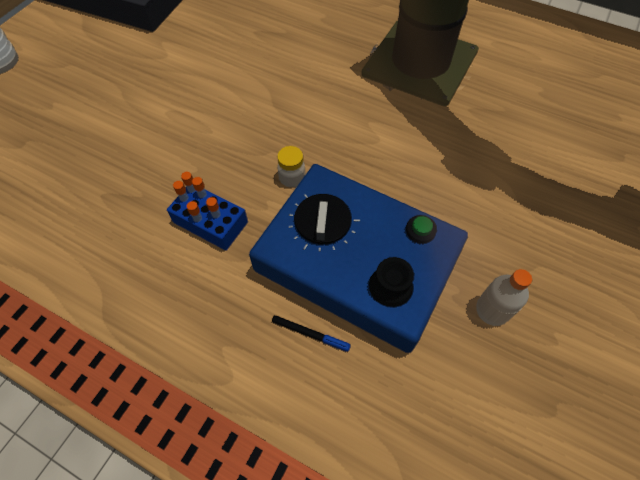

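View pics/top0.png

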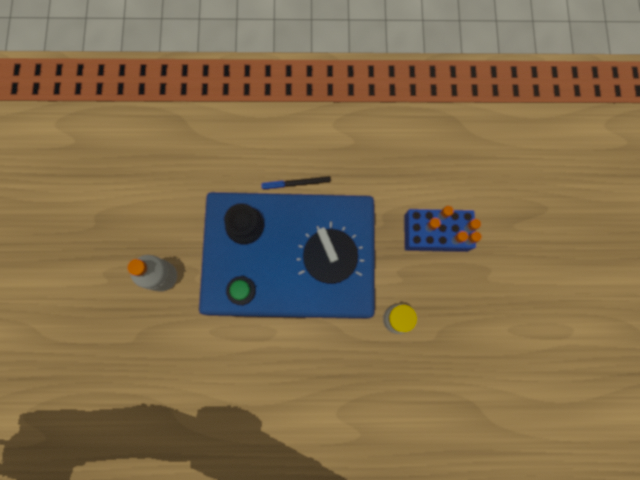

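```bash
python3 - <<'E'
import cv2
i=cv2.imread("pics/top0.png")[170:330,210:410];cv2.imwrite("pics/topz.png",cv2.resize(i,None,fx=3.7,fy=3.7,interpolation=2))
E
```

```text
(no output)
```

View pics/topz.png

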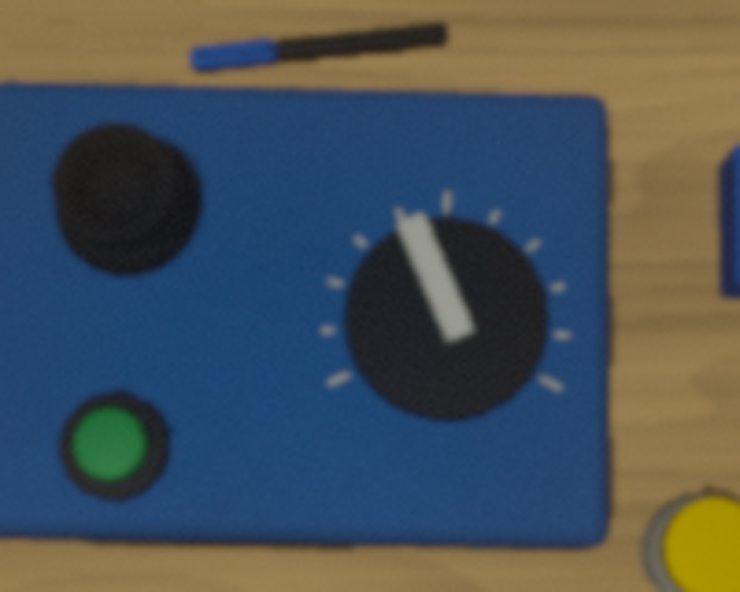

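The top view shows the fin at (325,245) pointing at the tick just left of the long middle tick. That is stop 4, so the target is stop 8. The button is at (239,290). I'll move to a hover beside the fin's left (+y) side with the fingers shut.

```bash
python3 -m creep '[[255,-0.03,-0.02,0,-3],[255,-0.08,-0.07,0,-8],[255,-0.13,-0.11,0,-14],[255,-0.18,-0.16,0,-20],[255,-0.23,-0.20,0,-25],[255,-0.28,-0.24,0,-30],[255,-0.33,-0.285,0,-35],[255,-0.38,-0.33,0,-35],[255,-0.43,-0.37,0,-35],[255,-0.47,-0.405,0,-35]]' 20
python3 -m creep '[[255,0,0,0,0],[255,0,0,0,0]]'
python3 - <<'E'
from h import *
s=telemetry.get_state();print(s["clock"],s["tool_pos"],s["eef_rot"],s["q"],s["opening"])
Rt=Ro.from_quat(s["eef_rot"]).as_matrix();print(np.round(Rt,3))
p=imaging.snapshot("wrist");cv2.imwrite("pics/w1.png",p["image"]);print(np.round(p["hand_eye"],3))
H=np.array(p["hand_eye"]);Tw=np.eye(4);Tw[:3,:3]=Rt;Tw[:3,3]=s["tool_pos"];C=np.linalg.inv(Tw@H)
p["R"]=C[:3,:3];p["t"]=C[:3,3]
for t,z in(("dial_axis",.092),("dial_tip",.116),("start_button_top",.102)):
    for d in imaging.place_of(p,t)[:2]:
        l=d["location"];print(t,round(d["score"],2),np.round(l,1),atz(p,(l[1],l[0]),z))
E
```

```text
clock: 2.15
tool_pos: [0.4959, 0.1232, 0.239]
eef_rot: [-0.189, 0.982, 0.0, 0.001]
contact_force: [0.0, 0.5, 0.0]
opening: 0.004
clock: 2.4
tool_pos: [0.4943, 0.1253, 0.2387]
eef_rot: [-0.189, 0.982, 0.0, -0.0]
contact_force: [-0.4, 0.2, 0.1]
opening: 0.0
2.4 [0.49429233 0.12532604 0.23874996] [-1.88800828e-01  9.82015302e-01  4.38742846e-04 -2.85036158e-05] [-0.05514601  0.56498154 -0.44671236  1.9000885   0.34409936  0.75204084
  1.2551667 ] 0.000252769579519517
[[-0.929 -0.371 -0.   ]
 [-0.371  0.929  0.001]
 [-0.     0.001 -1.   ]]
[[ 0.001 -0.96  -0.279  0.07 ]
 [ 1.     0.001  0.001 -0.001]
 [-0.001 -0.279  0.96  -0.147]
 [ 0.     0.     0.     1.   ]]
dial_axis 0.68 [210.7 187.9] [0.52288795 0.02462597 0.092     ]
dial_tip 0.61 [274.1 183.1] [0.55961106 0.04016761 0.116     ]
start_button_top 0.56 [218.7 411.3] [0.46693589 0.17440376 0.102     ]
```

View pics/w1.png

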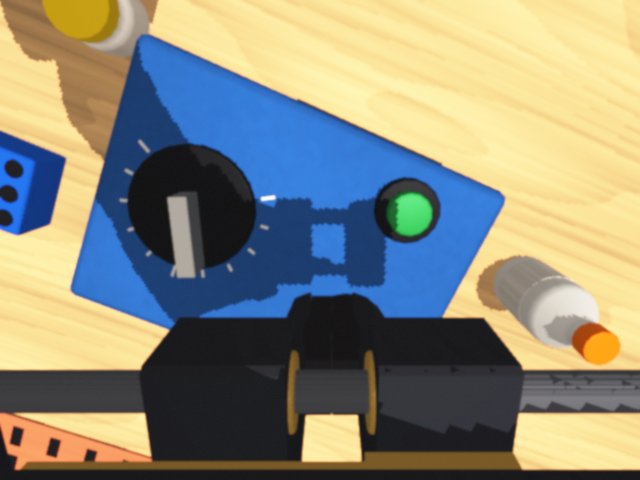

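```bash
python3 -m creep '[[255,-0.019,-0.04,0,0],[255,-0.019,-0.066,0,0],[255,-0.019,-0.066,0.03,0],[255,-0.019,-0.066,0.06,0],[255,-0.019,-0.066,0.09,0],[255,-0.019,-0.066,0.11,0],[255,-0.019,-0.066,0.125,0],[255,-0.019,-0.066,0.138,0],[255,-0.019,-0.066,0.138,0]]'
python3 - <<'E'
from h import *
for n in("scene","top"):
    p=imaging.snapshot(n);c=[int(v) for v in proj(p,[.52,.024,.1])]
    i=p["image"][c[1]-60:c[1]+60,c[0]-80:c[0]+80];cv2.imwrite(f"pics/{n}2.png",cv2.resize(i,None,fx=4,fy=4,interpolation=2))
E
```

```text
clock: 3.72
tool_pos: [0.5363, 0.0708, 0.1001]
eef_rot: [-0.189, 0.982, -0.0, -0.001]
contact_force: [-0.3, -0.1, -0.0]
opening: 0.005
```

View pics/scene2.png

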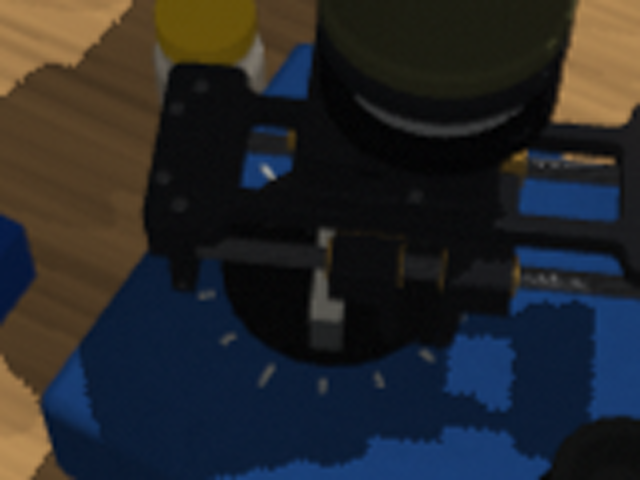

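View pics/top2.png

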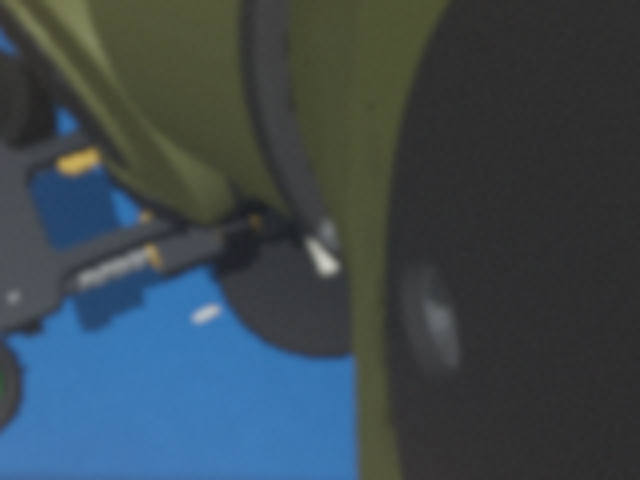

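```bash
python3 -m creep '[[255,0,-0.004,0,0],[255,0,-0.008,0,0],[255,0,-0.010,0,0],[255,0,-0.010,0,0]]'
python3 -m creep '[[255,0,-0.001,0,0],[255,0,-0.002,0,0],[255,0,-0.002,0,0]]'
python3 -m creep '[[255,0,-0.001,0,0],[255,0,-0.002,0,0],[255,0,-0.002,0,0]]'
```

```text
clock: 4.32
tool_pos: [0.5405, 0.061, 0.1008]
eef_rot: [-0.189, 0.982, -0.0, 0.0]
contact_force: [-0.2, -0.2, -0.1]
opening: 0.006
clock: 4.7
tool_pos: [0.5412, 0.0595, 0.1007]
eef_rot: [-0.189, 0.982, 0.0, 0.0]
contact_force: [0.4, -0.4, -0.1]
opening: 0.003
clock: 5.08
tool_pos: [0.5418, 0.0579, 0.1007]
eef_rot: [-0.189, 0.982, 0.0, 0.0]
contact_force: [0.9, 1.5, 0.4]
opening: 0.003
```

```bash
cat > arc.py <<'E'
import sys,numpy as np
u,n=.0327,float(sys.argv[1])
for d in map(float,sys.argv[2:]):
    a=np.radians(-d);c,s=np.cos(a),np.sin(a)
    print(d,round(-(c*u-s*n-u)*1e3,1),round((s*u+c*n-n)*1e3,1))
E
python3 arc.py .0232 2 4 6 8 10 12 14 16 24
```

```text
2.0 -0.8 -1.2
4.0 -1.5 -2.3
6.0 -2.2 -3.5
8.0 -2.9 -4.8
10.0 -3.5 -6.0
12.0 -4.1 -7.3
14.0 -4.6 -8.6
16.0 -5.1 -9.9
24.0 -6.6 -15.3
```

```bash
python3 -m creep '[[255,-0.0008,-0.0012,0,2],[255,-0.0015,-0.0023,0,4],[255,-0.0022,-0.0035,0,6],[255,-0.0029,-0.0048,0,8]]'
python3 -m creep '[[255,-0.0008,-0.0012,0,2],[255,-0.0015,-0.0023,0,4],[255,-0.0022,-0.0035,0,6],[255,-0.0022,-0.0035,0,6],[255,-0.0022,-0.0035,0,6]]'
cat > look.py <<'E'
from h import *
import sys
s=telemetry.get_state();A=np.array([.52,.0243]);d=np.array(s["tool_pos"][:2])-A
ty=Ro.from_quat(s["eef_rot"]).as_matrix()[:2,1];tx=-Ro.from_quat(s["eef_rot"]).as_matrix()[:2,0]
print("clock %.2f u %.4f n %.4f fin-dir of tool %.1f"%(s["clock"],d@tx,d@ty,np.degrees(np.arctan2(tx[1],tx[0]))),np.round(s["contact_force"],1),np.round(s["tool_pos"],4))
p=imaging.snapshot("scene");cv2.imwrite(f"pics/full{sys.argv[1]}.png",p["image"]);c=[int(v) for v in proj(p,[.52,.024,.1])]
i=p["image"][c[1]-60:c[1]+60,c[0]-80:c[0]+80];cv2.imwrite(f"pics/s{sys.argv[1]}.png",cv2.resize(i,None,fx=4,fy=4,interpolation=2))
for t,z in(("dial_tip",.116),("dial_axis",.092)):
  for e in imaging.place_of(p,t)[:1]:
    l=e["location"];X=atz(p,(l[1],l[0]),z);v=X[:2]-np.array([.5145,.0225]);print(t,e["score"],X,np.degrees(np.arctan2(v[1],v[0])),np.hypot(*v))
E
python3 look.py 3
```

```text
clock: 5.58
tool_pos: [0.5463, 0.0541, 0.1007]
eef_rot: [-0.119, 0.993, -0.0, -0.0]
contact_force: [-2.0, 2.5, -0.2]
opening: 0.005
clock: 6.2
tool_pos: [0.5494, 0.0513, 0.1007]
eef_rot: [-0.068, 0.998, -0.0, 0.0]
contact_force: [-0.9, -0.1, -0.4]
opening: 0.005
clock 6.20 u 0.0328 n 0.0228 fin-dir of tool 7.8 [-0.9 -0.1 -0.4] [0.5494 0.0513 0.1007]
dial_tip 0.74 [0.55120852 0.02808079 0.116     ] 8.644479625363115 0.03713032051786507
dial_axis 0.82 [0.51466289 0.020624   0.092     ] -85.03755242815234 0.001883056478002748
```

View pics/s3.png

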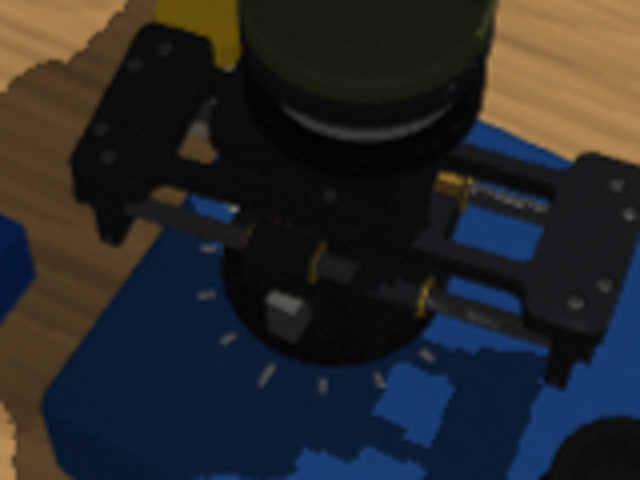

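```bash
python3 -m creep '[[255,-0.0008,-0.0012,0,2],[255,-0.0015,-0.0023,0,4],[255,-0.0022,-0.0035,0,6],[255,-0.0029,-0.0048,0,8],[255,-0.0035,-0.006,0,10],[255,-0.0041,-0.0073,0,12]]'
python3 -m creep '[[255,-0.0008,-0.0012,0,2],[255,-0.0015,-0.0023,0,4],[255,-0.0022,-0.0035,0,6]]'
python3 -m creep '[[255,-0.0008,-0.0012,0,2],[255,-0.0015,-0.0023,0,4],[255,-0.0022,-0.0035,0,6],[255,-0.0022,-0.0035,0,6],[255,-0.0022,-0.0035,0,6]]'
python3 look.py 4
```

```text
clock: 7.1
tool_pos: [0.5542, 0.0458, 0.1007]
eef_rot: [0.038, 0.999, 0.001, -0.0]
contact_force: [-1.2, 4.7, 0.2]
opening: 0.003
clock: 7.48
tool_pos: [0.5562, 0.0411, 0.1007]
eef_rot: [0.09, 0.996, 0.0, -0.0]
contact_force: [-0.9, 2.3, 0.5]
opening: 0.007
clock: 8.1
tool_pos: [0.5579, 0.037, 0.1007]
eef_rot: [0.141, 0.99, -0.0, 0.0]
contact_force: [-0.4, -0.0, -0.4]
opening: 0.008
clock 8.10 u 0.0329 n 0.0228 fin-dir of tool -16.2 [-0.4 -0.  -0.4] [0.5579 0.037  0.1007]
dial_tip 0.76 [0.55711824 0.00949997 0.116     ] -16.963514587114165 0.044556878581760044
```

View pics/s4.png

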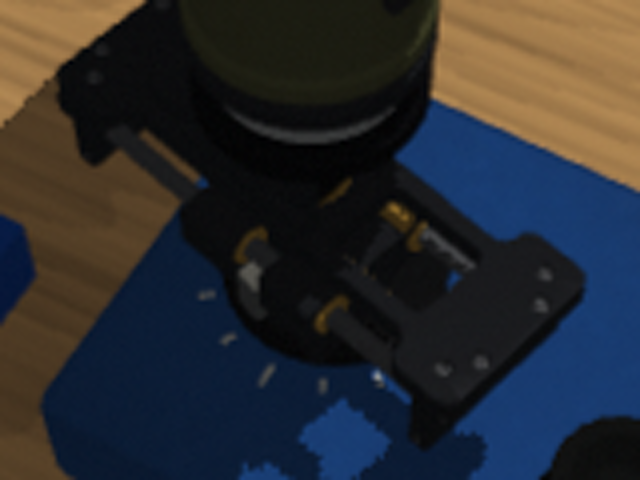

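Force dropped to zero and the fin now lies toward the tick at (227,340), so two clicks are done. Third click next.

```bash
python3 -m creep '[[255,-0.0008,-0.0012,0,2],[255,-0.0015,-0.0023,0,4],[255,-0.0022,-0.0035,0,6],[255,-0.0029,-0.0048,0,8],[255,-0.0035,-0.006,0,10],[255,-0.0041,-0.0073,0,12]]'
python3 -m creep '[[255,-0.0008,-0.0012,0,2],[255,-0.0015,-0.0023,0,4],[255,-0.0022,-0.0035,0,6]]'
python3 -m creep '[[255,-0.0008,-0.0012,0,2],[255,-0.0015,-0.0023,0,4],[255,-0.0022,-0.0035,0,6],[255,-0.0022,-0.0035,0,6],[255,-0.0022,-0.0035,0,6]]'
python3 look.py 5
```

```text
clock: 9.0
tool_pos: [0.56, 0.0297, 0.1007]
eef_rot: [0.245, 0.97, 0.001, 0.0]
contact_force: [0.2, 3.0, -1.0]
opening: 0.005
clock: 9.38
tool_pos: [0.5602, 0.0255, 0.1007]
eef_rot: [0.295, 0.955, 0.0, -0.0]
contact_force: [0.1, 3.0, -0.8]
opening: 0.003
clock: 10.0
tool_pos: [0.5599, 0.0205, 0.1007]
eef_rot: [0.344, 0.939, -0.0, -0.0]
contact_force: [-0.2, -0.4, 0.0]
opening: 0.005
clock 10.00 u 0.0329 n 0.0228 fin-dir of tool -40.2 [-0.2 -0.4  0. ] [0.5599 0.0205 0.1007]
dial_axis 0.82 [0.5184893  0.02267611 0.092     ] 2.527752311001226 0.00399318784359284
```

View pics/s5.png

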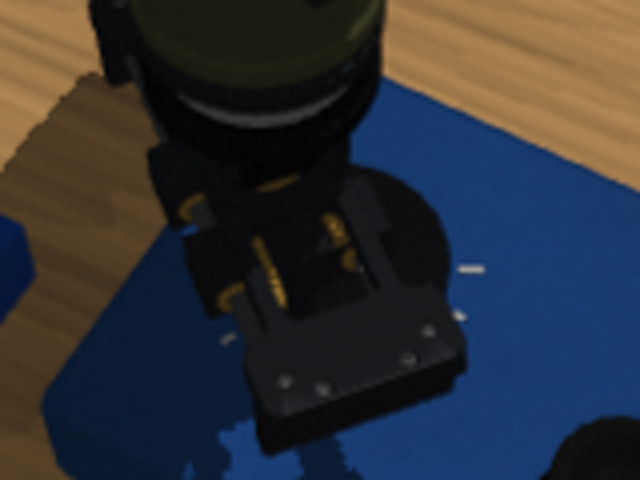

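The fin is hidden from the scene camera. I'll check with the top and wrist cameras before the last click.

```bash
python3 - <<'E'
from h import *
a=imaging.snapshot("wrist")["image"];p=imaging.snapshot("top")["image"][180:330,240:440]
cv2.imwrite("pics/wt5.png",np.hstack([cv2.resize(a,(400,300)),cv2.resize(p,(400,300),interpolation=2)]))
E
```

```text
(no output)
```

View pics/wt5.png

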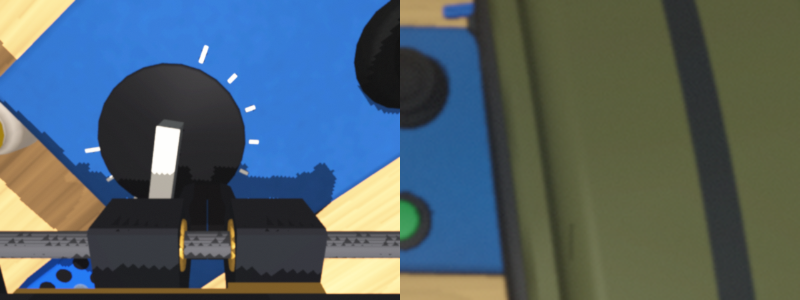

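The wrist view shows the fin from (168,125) to (160,195), turned about 10° ahead of the finger with a gap, as expected in the third stop. Now the fourth click, pushed the same way.

```bash
python3 -m creep '[[255,-0.0008,-0.0012,0,2],[255,-0.0015,-0.0023,0,4],[255,-0.0022,-0.0035,0,6],[255,-0.0029,-0.0048,0,8],[255,-0.0035,-0.006,0,10],[255,-0.0041,-0.0073,0,12]]'
python3 -m creep '[[255,-0.0008,-0.0012,0,2],[255,-0.0015,-0.0023,0,4],[255,-0.0022,-0.0035,0,6]]'
python3 -m creep '[[255,-0.0008,-0.0012,0,2],[255,-0.0015,-0.0023,0,4],[255,-0.0022,-0.0035,0,6],[255,-0.0022,-0.0035,0,6],[255,-0.0022,-0.0035,0,6]]'
python3 look.py 6
python3 - <<'E'
from h import *
a=imaging.snapshot("wrist")["image"];cv2.imwrite("pics/w6.png",a)
E
```

```text
clock: 11.0
tool_pos: [0.5584, 0.0126, 0.1007]
eef_rot: [0.441, 0.897, 0.0, 0.0]
contact_force: [0.7, 1.8, 0.5]
opening: 0.007
clock: 11.38
tool_pos: [0.5576, 0.0095, 0.1008]
eef_rot: [0.487, 0.873, 0.001, 0.0]
contact_force: [2.7, 2.9, -2.0]
opening: 0.005
clock: 12.0
tool_pos: [0.5547, 0.0045, 0.1006]
eef_rot: [0.532, 0.847, -0.0, -0.0]
contact_force: [-0.5, -0.1, 0.6]
opening: 0.005
clock 12.00 u 0.0329 n 0.0227 fin-dir of tool -64.2 [-0.5 -0.1  0.6] [0.5547 0.0045 0.1006]
dial_axis 0.76 [0.51784454 0.02468131 0.092     ] 33.11244641973522 0.003993002979281005
```

View pics/w6.png

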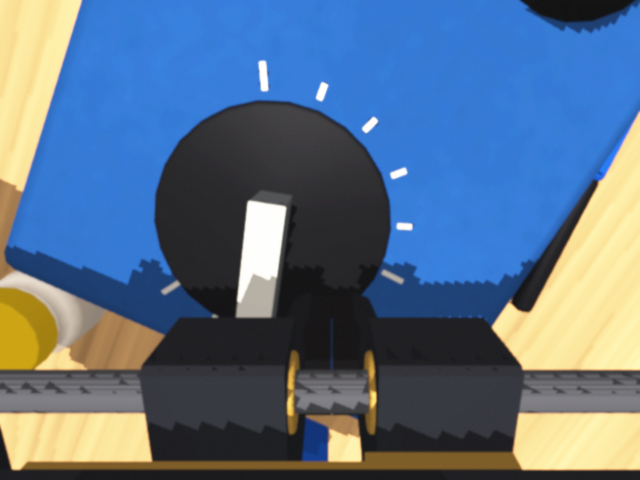

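The fin snapped ahead again, leaving a gap to the finger. I'll back off, rise and move over to the button, then check the dial.

```bash
python3 -m creep '[[255,0,0.008,0,0],[255,0,0.014,0,0],[255,0,0.014,-0.03,0],[255,0,0.014,-0.07,0],[255,0.03,0.014,-0.1,0],[255,0.07,0.005,-0.1,0],[255,0.11,0,-0.1,0],[255,0.15,-0.007,-0.1,0],[255,0.19,-0.007,-0.1,0],[255,0.19,-0.007,-0.1,0]]'
python3 -m creep '[[255,0,0,0,0]]'
python3 - <<'E'
from h import *
s=telemetry.get_state();print(s["clock"],s["tool_pos"])
Rt=Ro.from_quat(s["eef_rot"]).as_matrix()
p=imaging.snapshot("wrist");a=p["image"]
H=np.array(p["hand_eye"]);Tw=np.eye(4);Tw[:3,:3]=Rt;Tw[:3,3]=s["tool_pos"];C=np.linalg.inv(Tw@H)
p["R"]=C[:3,:3];p["t"]=C[:3,3]
q=imaging.snapshot("scene");q2=imaging.snapshot("top")
for n,P in(("w",p),("s",q),("t",q2)):
  for t,z in(("dial_axis",.092),("dial_tip",.116),("start_button_top",.102)):
    for d in imaging.place_of(P,t)[:1]:
        l=d["location"];print(n,t,round(d["score"],2),np.round(l,1),atz(P,(l[1],l[0]),z))
cv2.imwrite("pics/ws7.png",np.hstack([cv2.resize(a,(400,300)),cv2.resize(q["image"][140:320,200:440],(400,300))]))
E
```

```text
clock: 13.45
tool_pos: [0.4649, 0.177, 0.2008]
eef_rot: [0.529, 0.849, 0.001, -0.001]
contact_force: [0.8, -1.1, 0.5]
opening: 0.004
clock: 13.58
tool_pos: [0.4668, 0.1726, 0.2008]
eef_rot: [0.532, 0.847, 0.0, 0.0]
contact_force: [-0.6, -0.2, -0.4]
opening: 0.005
13.575 [0.46678296 0.17260137 0.20080933]
w dial_axis 0.66 [443.8 308.3] [0.52158886 0.02329882 0.092     ]
w start_button_top 0.71 [248.7 326. ] [0.46641487 0.16921109 0.102     ]
s dial_axis 0.59 [215.6 318.3] [0.52062529 0.0214721  0.092     ]
s dial_tip 0.81 [205.6 299.4] [ 0.53154883 -0.0058078   0.116     ]
s start_button_top 0.9 [224.8 423.2] [0.46440616 0.17565078 0.102     ]
t dial_axis 0.96 [252.9 327.7] [0.52389908 0.02877768 0.092     ]
t dial_tip 0.88 [244.9 353.9] [ 0.53271303 -0.01237505  0.116     ]
```

View pics/ws7.png

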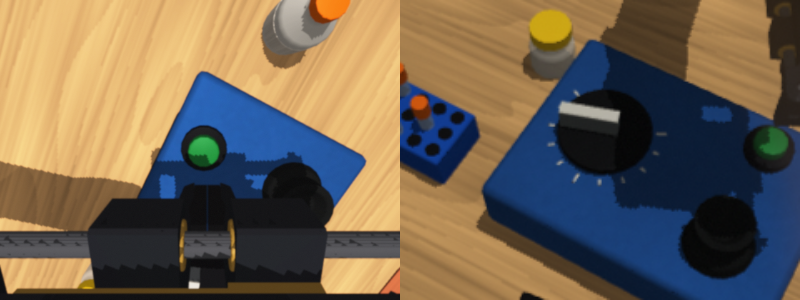

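```bash
python3 - <<'E'
from h import *
q=imaging.snapshot("scene");t=imaging.snapshot("top")
out=[]
for P in(q,t):
    im=P["image"].copy();big=cv2.resize(im,None,fx=4,fy=4,interpolation=2)
    for k in range(11):
        a=np.radians(-2+24*(5-k));c=np.array([.520,.0243])+.064*np.array([np.cos(a),np.sin(a)])
        x=proj(P,[c[0],c[1],.08])*4;cv2.putText(big,str(k),(int(x[0])-6,int(x[1])+6),0,.5,(0,255,255),1)
    c=(proj(P,[.52,.024,.09])*4).astype(int);out.append(big[c[1]-220:c[1]+220,c[0]-200:c[0]+200])
cv2.imwrite("pics/chk8.png",np.hstack(out))
E
```

```text
(no output)
```

View pics/chk8.png

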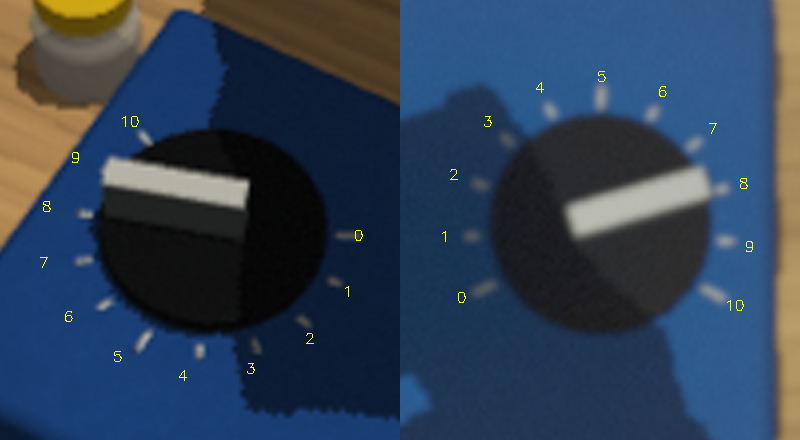

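The fin rests on tick 8 in both views, four clicks from 4. Now I'll press the button.

```bash
python3 -m creep '[[255,0,0,0.03,0],[255,0,0,0.06,0],[255,0,0,0.08,0],[255,0,0,0.092,0],[255,0,0,0.092,0]]'
python3 -m creep '[[255,0,0,0.003,0],[255,0,0,0.006,0],[255,0,0,0.008,0],[255,0,0,0.01,0],[255,0,0,0.01,0]]'
python3 -m creep '[[255,0,0,0.001,0],[255,0,0,0.003,0],[255,0,0,0.003,0]]'
```

```text
clock: 14.9
tool_pos: [0.4659, 0.173, 0.1083]
eef_rot: [0.532, 0.847, -0.0, -0.0]
contact_force: [-0.3, 0.6, 0.0]
opening: 0.003
clock: 15.52
tool_pos: [0.4665, 0.1732, 0.0989]
eef_rot: [0.532, 0.847, 0.0, 0.0]
contact_force: [0.3, 0.4, 3.1]
opening: 0.006
clock: 15.9
tool_pos: [0.4665, 0.1732, 0.0964]
eef_rot: [0.532, 0.847, 0.001, 0.0]
contact_force: [-0.5, 0.4, 10.9]
opening: 0.006
```

```bash
python3 -m creep '[[255,0,0,0.001,0],[255,0,0,0.001,0],[255,0,0,0.001,0]]'
python3 -m creep '[[255,0,0,-0.005,0],[255,0,0,-0.015,0],[255,0,0,-0.04,0],[255,0,0,-0.08,0],[255,0,0,-0.13,0],[255,0.05,0,-0.16,0],[255,0.1,0,-0.16,0],[255,0.1,0,-0.16,0]]'
python3 - <<'E'
from h import *
s=telemetry.get_state();print(s["clock"],s["tool_pos"],s["contact_force"])
q=imaging.snapshot("scene");cv2.imwrite("pics/end.png",q["image"])
for P in(q,imaging.snapshot("top")):
  for t,z in(("dial_tip",.116),("start_button_top",.102),("reagent_bottle",0),("specimen_jar",0),("marker_pen",0),("tube_rack",0)):
    for d in imaging.place_of(P,t)[:1]:
        l=d["location"];print(t,round(d["score"],2),np.round(l,1),atz(P,(l[1],l[0]),z))
E
```

```text
clock: 16.27
tool_pos: [0.4665, 0.1732, 0.0962]
eef_rot: [0.532, 0.847, 0.001, 0.0]
contact_force: [-2.6, -0.7, 20.0]
opening: 0.004
clock: 17.27
tool_pos: [0.4199, 0.2672, 0.2548]
eef_rot: [0.528, 0.849, 0.0, -0.001]
contact_force: [0.3, -0.8, -0.8]
opening: 0.003
17.275 [0.4198519  0.26717982 0.25484442] [ 0.28178106 -0.8019894  -0.8402528 ]
dial_tip 0.68 [202.9 298.4] [ 0.52790876 -0.00964998  0.116     ]
start_button_top 0.72 [226.2 422. ] [0.46763455 0.17496172 0.102     ]
reagent_bottle 0.66 [312.3 491.8] [0.50035842 0.3307076  0.        ]
specimen_jar 0.87 [173.9 292.5] [ 4.09760875e-01 -9.52725520e-02  1.11022302e-16]
marker_pen 0.68 [331.3 299.7] [0.67568743 0.07071295 0.        ]
tube_rack 0.9 [226.2 210.4] [ 0.5816898  -0.16749028  0.        ]
dial_tip 0.66 [246.5 355. ] [ 0.53010782 -0.01408278  0.116     ]
start_button_top 0.79 [289.  237.6] [0.46440264 0.17336358 0.102     ]
reagent_bottle 0.75 [277.3 160.9] [0.49532394 0.32928243 0.        ]
specimen_jar 0.8 [320.2 396.9] [ 0.41578387 -0.09829916  0.        ]
tube_rack 0.94 [231.4 435. ] [ 0.57939655 -0.17605616  0.        ]
```

View pics/end.png

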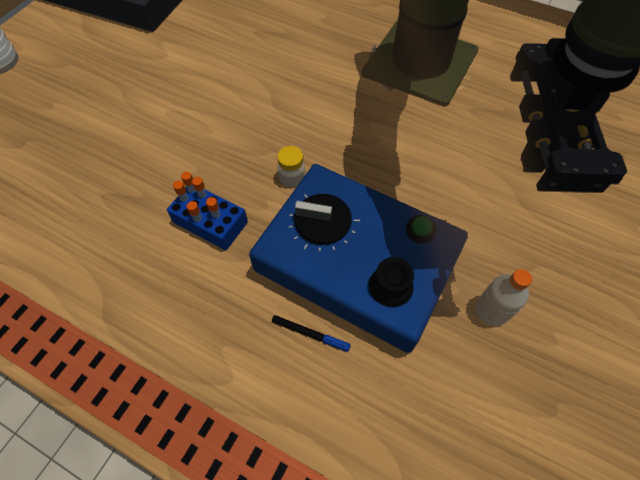

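The final view shows the fin still at stop 8, the button up at (421,228), the bystanders where they started and the arm clear.

```bash
python3 -m creep '[[255,0,0,0,0],[255,0,0,0,0]]'; python3 -c "
from plant import r
print(r.finish_job())"
```

```text
clock: 18.23
tool_pos: [0.4227, 0.2631, 0.2547]
eef_rot: [0.532, 0.847, 0.0, -0.0]
contact_force: [0.3, -0.1, -0.4]
opening: 0.006
the job is handed in; nothing more can be done
None
```

I turned the dial exactly four clicks clockwise, from stop 4 to stop 8. I pushed only the fin's +y side with the shut fingertips. The robot's clock read 18.2 s just before I handed the job in.

- **Dial:** After each push the force on the tool fell to near zero, as it does when the dial snaps into a stop. With the arm out of the way, both fixed cameras showed the fin on tick 8 before I touched the button. It still looked the same after the press.
- **Button:** I pressed until the force reached 20 N with the fingertip at z ≈ 0.096 m, so it was hard against its stop. I then lifted clear, and the last picture shows the button back up.
- **Bystanders:** The bottle, jar, pen and rack look undisturbed in the final scene picture. Their measured positions match the starting ones to within about 9 mm, and I put the difference down to noise in the networks.
- **Checks that fell short:** After the third click the fin was hidden from the scene and top cameras, so I confirmed that click from the wrist camera and the force. In the final check, the network did not find the pen in the top view, but it did in the scene view.

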